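# Take the set-back of a plinth with a spring tape measure

## Robot

A 7-joint arm with a two-finger parallel gripper is mounted at the origin on the work surface. World frame = base frame: x ahead of the robot, y to its left, z up, the work surface at z = 0. Lengths are in m, angles in rad, forces in N, time in s.
With the tool pointing down it reaches from about 0.425 to 0.925 m from the base axis. Payload 6.8 kg.
Tool frame: the origin (TCP) lies on the mounting face of the last link; the fingertips stand 173 mm ahead of it and the grasp point (between the pads) lies 155 mm ahead of it; z points along the fingers, y is the line along which they close (so a half turn about z gives the same grasp; the last joint's range is limited). The gripper opens to 85 mm and grips with 20 to 120 N. Pads are 22 mm wide; open, the fingers measure 114 mm over their backs; the gripper's body (76 mm by 85 mm) begins 54 mm behind the grasp point. The pads swing forward as they close: fully open they stand 13 mm farther back than shut.
Start: joints at [1.014, 0.477, 0.022, 1.555, -0.011, 1.109, -0.083], TCP at [0.293, -0.608, 0.405] pointing down, gripper open.
Joint ranges: [-2.96, 2.96], [-0.34, 2.1], [-1.41, 1.46], [0.24, 2.44], [-1.37, 4.51], [0.17, 1.92], [-2.96, 2.96]. Speed limits (rad/s): [2.39, 2.39, 3.14, 3.14, 3.14, 3.14, 3.14].

## Interface

Orientations are given as a unit quaternion [w, x, y, z].
In Python, from station import bot gives the robot as it stands. The module is installed in compiled form; this text tells all that it offers.
- The arm moves only by the shell command python3 -m pendant 'ROWS' [FORCE]. ROWS is JSON, a list of rows, each a list of 5 numbers: the finger opening in m, from 0 to 0.0854, then the shift along the tool's x, y, z in m, then the turn about the tool's z in degrees. In form: [[jaw, x, y, z, yaw], ...]. A call has 1 to 12 rows; each row shifts and turns the commanded pose from where the row before left it, along the tool's axes as they then stand; what a row does not reach is not made up. A row lasts 1/12 s, in which the tool goes at most 41.7 mm and 7.16 degrees, less where a joint would pass 70% of its speed; a pose out of reach is approached as far as the arm can. A call with a gripper value outside its range is refused whole. The fingers move at their own pace and stop on an object; FORCE is the grip in N (left out, the last holds). Time passes only in rows, so rows that do not move let the fingers close. It gives the time, the measured TCP pose, the force, the opening and the grip force at its end, in the units of the state.
- bot.get_obs(): the state, without advancing time (a new reading comes with each control period).
- bot.read_camera(name): name is "scene" or "top" or "wrist"; returns (picture, depth): 384x512x3 uint8, blue, green, red; 384x512 float32, m along the optical axis (not along the pixel's ray), 0 where there is no reading.
- bot.camera_model(name): a dict with "intrinsics" (3x3 intrinsics, pixels), "R" (3x3) and "t" (3): a world point X has camera coordinates R X + t. Camera axes: x right, y down, z forward; pixel columns grow to the right and rows downward; lengths in m; the calibration is good to about 2 mm. A picture is of the moment at which its call begins: read the wrist's pose just before it. camera_model takes no time and is no camera call; for the wrist camera it gives the pose at the moment of the call.
- bot.hand_in(): hands the job in; it is judged then, once.
Trained networks look in the newest picture that a camera, given by its name, has taken for a name from the list of things; names that differ only in an ending like _2 or _b are one class to them, and where a whole thing is asked for, a point or a joint stands for the part that bears it (a point fixed in the world has none). Each returns a list of dicts, best first, with "score" (0 to 1); they miss things now and then, are a little off and sometimes report something else, mostly with a low value. They report only what shows in the picture. A call takes as long as a camera call. They do not tell look-alikes from the thing itself.
- bot.boxes_of(name, camera): "at" ([column, row] in pixels, amid what is visible of it).
- bot.trace(name, camera): "mask" (384x512 bool, what is visible of it) and "at" ([column, row] in pixels, amid what is visible of it).
- bot.pinpoint(name, camera): "at" ([column, row] in pixels: a listed point, or the origin of a listed thing).
The state is a dict: "t": time; "q": joint angles; "joint_vel": joint speeds; "joint_torque": joint torques, N m; "eef_pos": TCP position; "tool_rot": TCP orientation; "contact_force": force on the tool from outside, world axes, zero at the start; "torque": the same for the moment, N m; "gripper_width": opening from 0.0 (shut) to 1.0 (fully open); "grasp_force": force on a finger pad.
Only numpy, scipy, OpenCV 4.12 (cv2) and the standard library are available. Lean on these libraries where they do the work, as an engineer would, in place of code of your own. Each camera call takes 0.05 s, during which the arm holds its last target. There are 200 camera calls.

## Task

Take the set-back of the plinth on its base board with the tape measure: catch the tape's end hook over the free end of the board, back the case away along the board against its spring until its heel butts squarely and gently against the plinth block, and only then press the thumb lock fully down. Leave the tape standing there, locked, the hook still on the board's end and the heel still at the plinth, and do not knock the plaster figure, dent the board or disturb the things around.

Things in the scene. Friction and masses are not known exactly. Their poses are not given: they have to be found in the camera images.
- tape_centre (a point): The tape measure: grey case with a black rubber ring on each side, 76 mm long, 36 thick, 64 high, 0.46 kg or so, standing on its foot on an offcut. This point lies 32 mm above the foot, mid-thickness, 33 mm ahead of the heel; grip the flat sides, 18 mm either side of it, from above. Its x axis points level to the nose, where the steel blade comes out; z up. The lock begins 22 mm ahead of it
- tape_heel (a point): Middle of the flat rear face (heel) of the case, 22 mm above the foot; the face is 36 mm wide and 43 mm high and square to the case's x axis. It is the face that butts against the plinth; same axes as the case
- tape_hook (a point): The hook at the blade's end: a steel lip 18 mm wide, 2.5 mm thick, hanging across the blade. This point is the middle of the lip's inner (case-side) face, 2 mm below the level of the foot; the lip reaches 7 mm below the foot (so the tape stands with its nose overhanging). With the blade in, this face is 41 mm ahead of the case's middle (79 mm ahead of the heel)
- tape_lock_top (a point): Centre of the top of the black thumb lock at the case's front, a paddle 13 x 18 mm, top 66 mm above the foot when free (within 12 mm fore and aft of it the case is under 58 mm high). Pushed straight down 6 mm against a drag of about 8 N, rising to about 11 N just before it comes home on a firm stop; it stays where it is left and holds the blade only when home
- tape_blade (a joint): Length of blade drawn out (m): 0 in, 0.16 fully out. A coil spring pulls it back in with about 2 N throughout
- tape_lock (a joint): Travel of the thumb lock (m): 0 free, 0.006 fully down (locked). It stays where it is left
- tape: The tape measure as a whole; origin in the middle of its foot, x to the nose, z up. Released and unlocked on the board, its rubber foot grips well enough to hold the 2 N spring as long as it is not jogged
- base: The base board, 360 x 170 x 22 mm, lying fixed on the table, of soft limewood (leaning on it with over about 25 N dents it); origin at the centre of its underside, x along its length to the free end, z up
- base_end (a point): Middle of the top edge of the board's free end, where the hook goes; x (the board's axis) points out of the board. The end face is flat and square
- plinth: The plinth block, 150 (along the board) x 130 x 44 mm, fixed square on the board, with a white plaster torso that is only pinned (over about 10 N on the block would shake it). Origin at the centre of its underside; x points to the free end. The torso is about 65 mm thick, 95 mm wide and 187 mm high over the board; its middle is 105 mm behind the block's face
- plinth_face (a point): Middle of the plinth's face that looks to the free end of the board, 22 mm above the board; x points out of the face. The free end lies 175 to 205 mm ahead of it
- offcut: The wooden offcut 130 x 100 x 30 mm fixed on the table on which the tape stands at the start; origin at the centre of its underside
- jar: Bystander: glass jar with a lid, 68 mm across, 85 mm high
- stick: Bystander: wooden modelling tool, 170 mm long, lying flat
- mallet: Bystander: round wooden carver's mallet, 215 mm long, lying
There are look-alikes about, which are no part of the job. Leave any blue look-alike of the tape alone.

How it is judged:
By the outcome, as a careful person would: the job done as asked, in the order asked, and still so for the second after the job is handed in, with the robot touching nothing.
It also fails if it takes over 62 s, if anything falls off the work surface, if the arm or the gripper's body presses on something with over 40 N, if the wrist force passes 120 N, or if a joint passes its speed limit or range.

## Working session

There is one attempt and no reset: what is moved stays moved. The work goes in short steps, Python scripts to look and compute and a shell command to move; the robot and the scene stay as the last step left them, time stands still between calls to the robot, and variables do not carry over. Pictures are saved under pics/ and viewed, at most 11 in all, crops included, and the job is handed in when it is done.

```bash
mkdir -p pics; cat > h.py <<'E'
from station import bot
import numpy as np, cv2
def ray(cam,px,z=None,depth=None,M=None):
    M=M or bot.camera_model(cam);K=np.array(M["intrinsics"]);R=np.array(M["R"]);t=np.array(M["t"])
    d=np.linalg.solve(K,[px[0],px[1],1.]);c=-R.T@t;w=R.T@d
    s=depth if depth is not None else (z-c[2])/w[2]
    return c+w*s
def dat(D,px,r=2):
    u,v=int(round(px[0])),int(round(px[1]));p=D[max(0,v-r):v+r+1,max(0,u-r):u+r+1];p=p[p>0]
    return float(np.median(p)) if p.size else None
E
python3 - <<'E'
from h import *
for c in("scene","top"):
    im,D=bot.read_camera(c);cv2.imwrite(f"pics/{c}0.png",im);np.save(f"{c}.npy",D)
    for n in["tape_centre","tape_heel","tape_hook","tape_lock_top","base_end","plinth_face","plinth","offcut","base","jar","mallet"]:
        for r in bot.pinpoint(n,c)[:3]:
            d=dat(D,r["at"]);print(c,n,round(r["score"],2),np.round(r["at"],1),None if d is None else np.round(ray(c,r["at"],depth=d),3))
print(bot.get_obs())
E
```

```text
scene tape_centre 0.96 [297.6 154.5] [ 0.285 -0.236  0.037]
scene tape_centre 0.93 [221.3 161.8] [ 0.512 -0.283  0.082]
scene tape_centre 0.59 [177.7 142. ] [ 0.505 -0.51   0.034]
scene tape_heel 0.87 [183.8 146.9] [ 0.491 -0.503  0.015]
scene tape_heel 0.7 [286.2 153.6] [ 0.296 -0.269  0.028]
scene tape_heel 0.68 [228.1 171.7] [ 0.503 -0.268  0.056]
scene tape_hook 0.72 [156.6 210.9] [ 0.687 -0.31   0.001]
scene tape_lock_top 0.72 [261.1 224.4] [ 0.527 -0.115  0.001]
scene tape_lock_top 0.53 [211.2 148.9] [ 0.509 -0.329  0.096]
scene base_end 0.73 [261.1 225.7] [ 0.545 -0.096  0.022]
scene base_end 0.52 [372.4 297.3] [0.55  0.185 0.067]
scene plinth_face 0.83 [339.2 267.9] [0.543 0.111 0.067]
scene plinth 0.71 [374.8 294.3] [0.541 0.184 0.066]
scene offcut 0.77 [236.1 185. ] [ 0.501 -0.239  0.031]
scene base 0.63 [330.6 279.7] [0.575 0.118 0.067]
scene jar 0.9 [172.2 280.5] [ 0.778 -0.072  0.046]
scene jar 0.27 [330.6 278.1] [0.572 0.115 0.067]
scene mallet 0.61 [157.8 207.3] [ 0.679 -0.321  0.001]
top tape_centre 0.87 [308.4 200. ] [ 0.498 -0.302  0.093]
top tape_centre 0.82 [284. 
[... 950 characters left out ...]
00241,  0.02240729,  1.55538662, -0.01151115,
        1.10930313, -0.08310798]), 'joint_vel': array([-1.07695079e-03,  2.41729570e-04, -7.54968920e-04, -1.29282286e-03,
        1.68242147e-03, -7.86849158e-04,  6.58196772e-05]), 'joint_torque': array([-8.02393588e-04, -5.96338105e+01,  1.60639632e+00, -2.81544775e+01,
        1.25085036e-02,  1.70166899e-03, -2.51391288e-05]), 'eef_pos': array([ 0.29289899, -0.60816036,  0.40471209]), 'tool_rot': array([1.08648046e-05, 9.74929135e-01, 2.22515574e-01, 1.40153354e-05]), 'contact_force': array([0.17397555, 0.85759205, 0.04640678]), 'torque': array([ 0.04516816,  0.03642826, -0.03511977]), 'grasp_force': 0.0, 'gripper_width': 1.0046893627663875}
```

View pics/scene0.png

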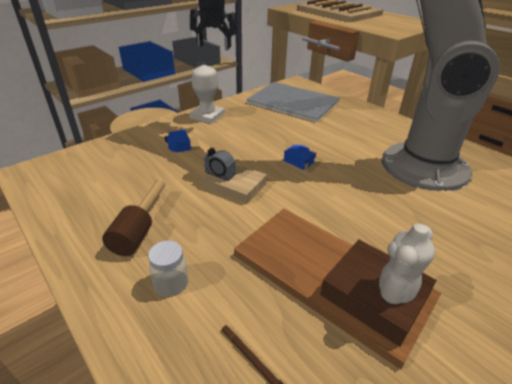

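View pics/top0.png

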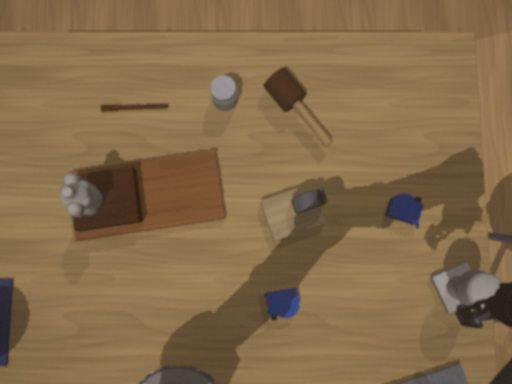

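The scene picture shows the grey tape on the offcut at (219,163). Two blue look-alikes stand at (178,141) and (299,156), and in the top view at (404,208) and (283,303). In the top view the grey tape is at (309,201), the board's free end at (219,184), and the plinth with its torso at (105,195).
What could be taken for the tape: grey (309,201), blue (404,208), blue (283,303). I choose the grey one and will check it in a crop.

```bash
python3 - <<'E'
from h import *
M=bot.camera_model("top");K=np.array(M["intrinsics"]);R=np.array(M["R"]);t=np.array(M["t"])
D=np.load("top.npy");im=cv2.imread("pics/top0.png")
v,u=np.mgrid[:384,:512];P=np.stack([(u-K[0,2])/K[0,0]*D,(v-K[1,2])/K[1,1]*D,D],-1)
W=(P-t)@R
print("cam",-R.T@t)
def rect(box,lo,hi,name):
    x0,x1,y0,y1=box;m=(W[...,2]>lo)&(W[...,2]<hi)&(u>x0)&(u<x1)&(v>y0)&(v<y1)
    m=cv2.morphologyEx(m.astype(np.uint8),cv2.MORPH_OPEN,np.ones((3,3)))>0
    p=W[m];r=cv2.minAreaRect((p[:,:2]*1000).astype(np.float32));print(name,m.sum(),p[:,2].mean().round(4),np.round(r[0],1),np.round(r[1],1),round(r[2],2));print(np.round(cv2.boxPoints(r)).tolist())
rect((50,240,130,260),.012,.032,"board top")
rect((50,240,130,260),.056,.075,"plinth top")
rect((255,335,170,250),.02,.04,"offcut")
rect((280,335,170,230),.075,.11,"tape top")
s=cv2.resize(im[160:250,250:440],None,fx=4,fy=4,interpolation=2);
sc=cv2.imread("pics/scene0.png")[135:205,150:330];sc=cv2.resize(sc,(760,296),interpolation=2)
cv2.imwrite("pics/crop1.png",np.vstack([s[:290],sc][:2]) if s.shape[1]==760 else s)
E
```

```text
cam [ 0.37085399 -0.17769041  1.16781808]
board top 6551 0.0221 [521.7  84.1] [171.2 361.4] 8.74
[[410.0, 250.0], [465.0, -108.0], [634.0, -81.0], [579.0, 276.0]]
plinth top 2639 0.0661 [508.1 171.7] [130.8 151.2] 8.79
[[432.0, 236.0], [455.0, 87.0], [584.0, 107.0], [561.0, 256.0]]
offcut 1835 0.0302 [ 479.4 -271.1] [100.  130.5] 18.61
[[411.0, -225.0], [453.0, -349.0], [548.0, -317.0], [506.0, -193.0]]
tape top 506 0.0879 [ 501.9 -307.5] [38.  73.5] 19.33
[[472.0, -279.0], [496.0, -348.0], [532.0, -336.0], [508.0, -266.0]]
```

View pics/crop1.png

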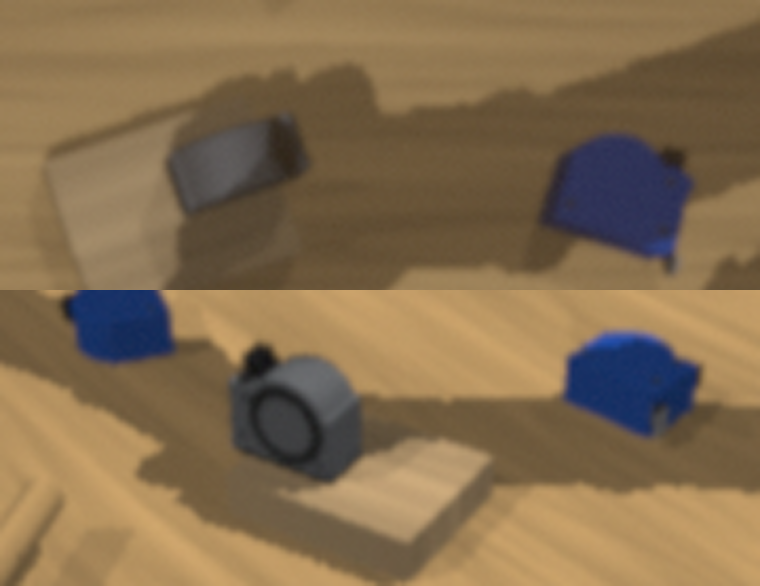

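The crop confirms it: the left case at (240,165) is grey with a black ring and the lock at its nose, pointing right (−y), and the other two are blue. Every fitted rectangle matches its given size, so I'll move above the tape.

```bash
python3 -m pendant '[[0.085,0.013,-0.0075,0.0,0],[0.085,0.0266,-0.0153,0.006,0],[0.085,0.0266,-0.0153,0.006,0],[0.085,0.0266,-0.0153,0.006,0],[0.085,0.0266,-0.0153,0.006,0],[0.085,0.0266,-0.0153,0.006,0],[0.085,0.0266,-0.0153,0.006,0],[0.085,0.0266,-0.0153,0.006,0],[0.085,0.0266,-0.0153,0.006,0],[0.085,0.0266,-0.0153,0.006,0],[0.085,0.0266,-0.0153,0.006,0],[0.085,0.0266,-0.0153,0.006,0]]' 40
python3 -m pendant '[[0.085,0.0065,-0.004,0,-6.97],[0.085,0,0,0,-6.97],[0.085,0,0,0,-6.97],[0.085,0,0,0,-6.97],[0.085,0,0,0,-6.97],[0.085,0,0,0,-6.97],[0.085,0,0,0,-6.97],[0.085,0,0,0,-6.97],[0.085,0,0,0,-6.97],[0.085,0,0,0,-6.97],[0.085,0,0,0,-6.97],[0.085,0,0,0,-6.97]]'
python3 -m pendant '[[0.085,0,0,0,0],[0.085,0,0,0,0]]'
python3 - <<'E'
from h import *
M=bot.camera_model("wrist");o=bot.get_obs();print(np.round(o["eef_pos"],4),np.round(o["tool_rot"],4),np.round(o["q"],2),o["contact_force"])
im,D=bot.read_camera("wrist");cv2.imwrite("pics/w1.png",im)
K=np.array(M["intrinsics"]);R=np.array(M["R"]);t=np.array(M["t"]);print("cam",-R.T@t)
v,u=np.mgrid[:384,:512];W=(np.stack([(u-K[0,2])/K[0,0]*D,(v-K[1,2])/K[1,1]*D,D],-1)-t)@R
m=(D>0)&(W[...,2]>.06)&(W[...,2]<.11)&(abs(W[...,0]-.5)<.08)&(abs(W[...,1]+.305)<.08)
n,l,s,_=cv2.connectedComponentsWithStats(m.astype(np.uint8));i=1+s[1:,4].argmax();p=W[l==i]
for lo in(.06,.078,.09):
    q=p[p[:,2]>lo]
    if len(q)>20:
        r=cv2.minAreaRect((q[:,:2]*1000).astype(np.float32));print(lo,len(q),np.round(r[0],1),np.round(r[1],1),round(r[2],2),np.round(cv2.boxPoints(r)).tolist(),q[:,2].max())
for n in["tape_centre","tape_heel","tape_hook","tape_lock_top"]:
    for r in bot.pinpoint(n,"wrist")[:2]:
        d=dat(D,r["at"]);print(n,round(r["score"],2),np.round(r["at"],1),None if d is None else np.round(ray("wrist",r["at"],depth=d,M=M),4))
E
```

```text
t: 2.2
eef_pos: [0.4928, -0.3146, 0.3387]
tool_rot: [-0.0, 0.975, 0.223, 0.0]
contact_force: [0.7, -0.3, -0.7]
gripper_width: 0.998
grasp_force: 0.0
t: 3.2
eef_pos: [0.4963, -0.3095, 0.3389]
tool_rot: [0.0, 0.575, 0.818, 0.0]
contact_force: [-1.0, 1.0, 1.1]
gripper_width: 0.994
grasp_force: 0.0
t: 3.37
eef_pos: [0.4961, -0.31, 0.3388]
tool_rot: [0.0, 0.579, 0.815, 0.0]
contact_force: [-0.5, -0.1, -0.0]
gripper_width: 0.996
grasp_force: 0.0
[ 0.4961 -0.31    0.3388] [0.000e+00 5.794e-01 8.150e-01 2.000e-04] [ 0.77  0.43 -0.4   1.82  0.21  0.93  0.61] [-0.52170476 -0.0807641  -0.01253617]
cam [ 0.46793076 -0.22967224  0.30753564]
0.06 3299 [ 500.5 -305.7] [37.9 75.2] 18.44 [[471.0, -276.0], [494.0, -347.0], [530.0, -335.0], [507.0, -264.0]] 0.09697467385053514
0.078 2906 [ 501.2 -307.1] [37.3 69.3] 18.45 [[473.0, -280.0], [495.0, -346.0], [530.0, -334.0], [508.0, -268.0]] 0.09697467385053514
0.09 1369 [ 501.5 -309.6] [36.  51.8] 17.4 [[477.0, -290.0], [492.0, -340.0], [526.0, -329.0], [511.0, -279.0]] 0.09697467385053514
tape_centre 0.93 [47.6 39.5] [ 0.275  -0.2432  0.0366]
tape_centre 0.86 [258.6 184.8] [ 0.4945 -0.2942  0.0921]
tape_heel 0.75 [259. 147.] [ 0.4874 -0.2708  0.0463]
tape_heel 0.72 [57.9 81. ] [ 0.2863 -0.276   0.0351]
tape_hook 0.18 [249.3 137.4] [ 0.4758 -0.2673  0.0295]
tape_lock_top 0.89 [258.1 225.1] [ 0.5062 -0.3289  0.0949]
tape_lock_top 0.53 [6.9 2.3] [ 0.2309 -0.2253  0.0269]
```

View pics/w1.png

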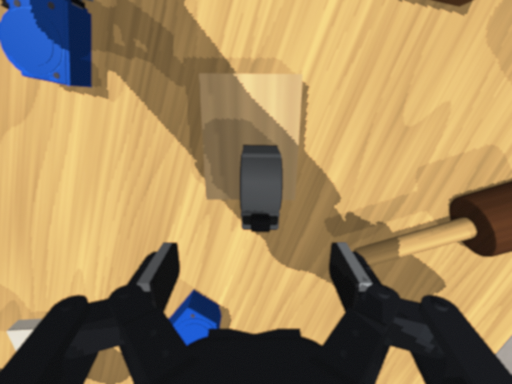

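The wrist view shows the grey tape under the hand: heel at (259,147), lock at (258,222), the nose towards the bottom of the picture and the offcut beneath it. The wrist camera sits on the heel side, so I'll grip 8 mm forward and 8 mm high, and check the clearance to the torso.

```bash
python3 -m pendant '[[0.085,0,0.0058,0.01,0.7],[0.085,0,0,0.02,0],[0.085,0,0,0.02,0],[0.085,0,0,0.02,0],[0.085,0,0,0.02,0],[0.085,0,0,0.012,0],[0.085,0,0,0.008,0],[0.085,0,0,0.004,0],[0.085,0,0,0,0],[0.085,0,0,0,0]]' 40
python3 - <<'E'
from h import *
d=np.array([.1523,-.9883,0]);f=np.array([.5195,.0976,0])
for c in("top","scene"):
    M=bot.camera_model(c);K=np.array(M["intrinsics"]);R=np.array(M["R"]);t=np.array(M["t"]);D=np.load(c+".npy")
    v,u=np.mgrid[:384,:512];W=(np.stack([(u-K[0,2])/K[0,0]*D,(v-K[1,2])/K[1,1]*D,D],-1)-t)@R
    p=W[(D>0)&(abs(W-[.505,.2,.15]).max(-1)<.1)]
    s=(f-p)@d; l=(p-f)@np.array([.9883,.1523,0])
    for lo in np.arange(.08,.22,.02):
        m=(p[:,2]>lo)&(p[:,2]<lo+.02)
        if m.sum()>5:print(c,round(lo,2),m.sum(),"behind face",np.percentile(s[m],[2,98]).round(3),"lat",np.percentile(l[m],[2,98]).round(3))
E
```

```text
t: 4.45
eef_pos: [0.502, -0.3089, 0.2253]
tool_rot: [0.001, 0.583, 0.812, 0.0]
contact_force: [-0.2, -0.3, 1.4]
gripper_width: 0.992
grasp_force: 0.0
top 0.08 103 behind face [0.074 0.108] lat [-0.037  0.031]
top 0.1 171 behind face [0.076 0.104] lat [-0.034  0.025]
top 0.12 24 behind face [0.078 0.101] lat [-0.024  0.007]
top 0.14 43 behind face [0.075 0.108] lat [-0.047  0.04 ]
top 0.16 378 behind face [0.074 0.131] lat [-0.045  0.038]
top 0.18 480 behind face [0.085 0.125] lat [-0.04  0.04]
top 0.2 116 behind face [0.093 0.114] lat [-0.011  0.01 ]
scene 0.08 334 behind face [0.077 0.135] lat [0.003 0.038]
scene 0.1 532 behind face [0.078 0.133] lat [-0.     0.036]
scene 0.12 205 behind face [0.082 0.129] lat [0.004 0.025]
scene 0.14 214 behind face [0.079 0.133] lat [0.006 0.047]
scene 0.16 658 behind face [0.075 0.134] lat [-0.023  0.047]
scene 0.18 716 behind face [0.085 0.126] lat [-0.032  0.043]
scene 0.2 202 behind face [0.094 0.115] lat [-0.007  0.012]
```

The clearance is ample: the torso's front is 75–85 mm behind the plinth face and the camera will be about 44 mm behind it. Gripping now.

```bash
python3 -m pendant '[[0.03,0,0,0,0],[0.03,0,0,0,0],[0.03,0,0,0,0],[0.03,0,0,0,0],[0.03,0,0,0,0],[0.03,0,0,0,0],[0.03,0,0,0,0],[0.03,0,0,0,0]]' 40
python3 -m pendant '[[0.03,0,0,-0.005,0],[0.03,0,0,-0.015,0],[0.03,0,0,-0.025,0],[0.03,0,0,-0.025,0],[0.03,0,0,-0.02,0],[0.03,0,0,-0.005,0],[0.03,0,0,0,0],[0.03,0,0,0,0]]'
```

```text
t: 5.12
eef_pos: [0.5018, -0.309, 0.2253]
tool_rot: [0.001, 0.583, 0.812, 0.0]
contact_force: [-1.2, -0.2, 7.0]
gripper_width: 0.414
grasp_force: 41.4
t: 5.78
eef_pos: [0.5008, -0.3087, 0.3184]
tool_rot: [-0.001, 0.583, 0.812, -0.0]
contact_force: [-0.6, -0.7, -5.4]
gripper_width: 0.419
grasp_force: 41.1
```

```bash
python3 -m pendant '[[0.03,0,0,0,5],[0.03,0,0,0,4.9],[0.03,0.0115,0.004,0,0],[0.03,0.0235,0.0081,0,0],[0.03,0.0235,0.0081,0,0],[0.03,0.0235,0.0081,0,0],[0.03,0.0235,0.0081,0,0],[0.03,0.0235,0.0081,0,0],[0.03,0.0235,0.0081,0,0],[0.03,0.0235,0.0081,0.01,0],[0.03,0.0235,0.0081,0.02,0],[0.03,0.0235,0.0081,0.02,0]]'
python3 -m pendant '[[0.03,0.0115,0.004,0.01,0],[0.03,0,0,0,0],[0.03,0,0,0,0],[0.03,0,0,0,0]]'
python3 - <<'E'
from h import *
M=bot.camera_model("wrist");o=bot.get_obs();print(np.round(o["eef_pos"],4),np.round(o["tool_rot"],4),np.round(o["q"],2))
for c in("wrist","scene"):
    im,D=bot.read_camera(c);np.save(c+"2.npy",D)
    MM=M if c=="wrist" else bot.camera_model(c)
    for n in["tape_centre","tape_heel","tape_hook","tape_lock_top","base_end","plinth_face"]:
      for r in bot.pinpoint(n,c)[:2]:
        d=dat(D,r["at"]);print(c,n,round(r["score"],2),np.round(r["at"],1),None if d is None else np.round(ray(c,r["at"],depth=d,M=MM),4))
    if c=="scene":im=cv2.resize(im[150:350,180:440],None,fx=3,fy=3,interpolation=2)
    cv2.imwrite(f"pics/{c}2.png",im)
E
```

```text
t: 6.78
eef_pos: [0.5433, -0.0745, 0.2686]
tool_rot: [-0.0, 0.65, 0.76, 0.0]
contact_force: [-0.1, -0.8, -5.5]
gripper_width: 0.419
grasp_force: 41.1
t: 7.12
eef_pos: [0.5455, -0.065, 0.2593]
tool_rot: [-0.0, 0.651, 0.759, -0.001]
contact_force: [0.3, -0.8, -5.0]
gripper_width: 0.418
grasp_force: 41.1
[ 0.5455 -0.065   0.2593] [-3.000e-04  6.506e-01  7.594e-01 -5.000e-04] [ 0.32  0.49 -0.4   1.96  0.27  0.75 -0.08]
wrist tape_heel 0.94 [255.9 180.9] [ 0.5396 -0.0247  0.0838]
wrist tape_lock_top 0.57 [254.6 327.9] [ 0.5481 -0.0844  0.1287]
scene tape_centre 0.85 [301.2 155.3] [ 0.2819 -0.2252  0.0375]
scene tape_centre 0.71 [271.7 207.7] [ 0.5628 -0.0478  0.1152]
scene tape_heel 0.93 [183.5 144.1] [ 0.4903 -0.5044  0.0242]
scene tape_heel 0.75 [284.8 221.8] [ 0.5453 -0.0264  0.083 ]
scene tape_lock_top 0.65 [158.1 206.1] [ 0.6758 -0.3242  0.0009]
scene tape_lock_top 0.31 [329.4 280.1] [0.5769 0.1167 0.0669]
scene base_end 0.87 [261.7 224.6] [ 0.5417 -0.0972  0.0225]
scene base_end 0.48 [284.  223.2] [ 0.548  -0.0258  0.0813]
scene plinth_face 0.68 [339.9 267.9] [0.5424 0.1117 0.0679]
```

View pics/wrist2.png

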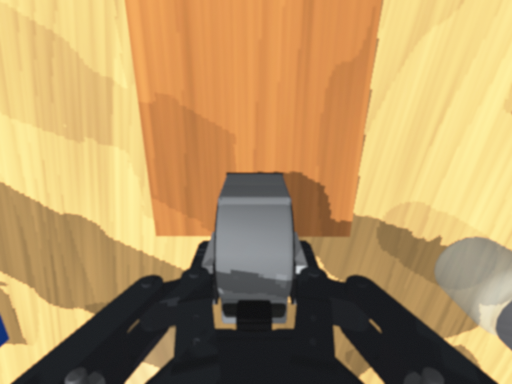

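View pics/scene2.png

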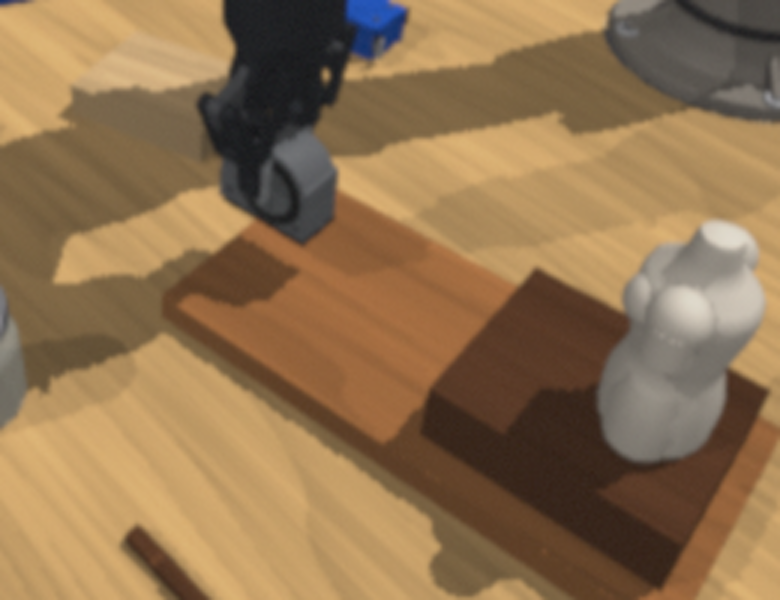

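The wrist view shows the case square on the board's centreline, with the heel at (256,180) and the board's end at row 236. By the heel's position the hook is about 9 mm beyond the end. Lowering.

```bash
python3 -m pendant '[[0.03,0,0,0.008,0],[0.03,0,0,0.01,0],[0.03,0,0,0.01,0],[0.03,0,0,0.007,0],[0.03,0,0,0.004,0],[0.03,0,0,0,0],[0.03,0,0,0,0]]'
for i in 1 2 3; do :; done
python3 -m pendant '[[0.03,0,0,0.0005,0],[0.03,0,0,0.0005,0],[0.03,0,0,0,0]]'
```

```text
t: 8.4
eef_pos: [0.5458, -0.0647, 0.2203]
tool_rot: [-0.0, 0.651, 0.759, -0.0]
contact_force: [-0.9, 0.1, -4.5]
gripper_width: 0.414
grasp_force: 41.2
t: 8.65
eef_pos: [0.546, -0.0648, 0.22]
tool_rot: [0.0, 0.651, 0.759, 0.0]
contact_force: [0.0, -0.0, -4.5]
gripper_width: 0.415
grasp_force: 41.2
```

```bash
python3 - <<'E'
from h import *
M=bot.camera_model("wrist");im,D=bot.read_camera("wrist")
o=bot.get_obs();print(o["eef_pos"],o["contact_force"],o["torque"])
r=bot.pinpoint("tape_heel","wrist")[0]["at"];print(r,ray("wrist",r,depth=dat(D,r),M=M))
# board height ahead of heel
for px in[(r[0]-40,r[1]-25),(r[0]+40,r[1]-25),(r[0],r[1]-30)]:print(ray("wrist",px,depth=dat(D,px),M=M))
E
```

```text
[ 0.54592942 -0.06479266  0.21999327] [ 0.47896979  0.75799914 -4.38928113] [-0.02752783 -0.01178708 -0.02825057]
[253.9, 182.7] [ 0.5392928  -0.02456587  0.04806936]
[ 0.51266142 -0.02022476  0.02112872]
[ 0.5633264  -0.01236583  0.0215377 ]
[ 0.53753427 -0.01309941  0.02130729]
```

```bash
python3 -m pendant '[[0.03,0,0,0.001,0],[0.03,0,0,0.0005,0],[0.03,0,0,0,0]]' | grep -E 'eef|contact'
python3 -m pendant '[[0.03,0,0,0.0005,0],[0.03,0,0,0.0005,0],[0.03,0,0,0,0]]'| grep -E 'eef|contact'
```

```text
eef_pos: [0.5458, -0.0648, 0.2181]
contact_force: [0.1, 0.2, -5.0]
eef_pos: [0.5459, -0.0647, 0.2173]
contact_force: [0.1, 0.3, -3.2]
```

```bash
python3 -m pendant '[[0.03,0,0,-0.0006,0],[0.03,0.003,0,0,0],[0.03,0.004,0,0,0],[0.03,0.004,0,0,0],[0.03,0.004,0,0,0],[0.03,0.004,0,0,0],[0.03,0.004,0,0,0],[0.03,0.002,0,0,0],[0.03,0,0,0,0],[0.03,0,0,0,0]]' | grep -E 'eef|contact|rot'
python3 -m pendant '[[0.03,0,0,0,0]]'| grep -E 'eef|contact'
python3 - <<'E'
from h import *
im,D=bot.read_camera("scene")
for n in["tape_hook","tape_heel","tape_centre"]:
    print(n,[(round(r["score"],2),np.round(r["at"])) for r in bot.pinpoint(n,"scene")])
im=cv2.resize(im[170:270,220:340],None,fx=6,fy=6,interpolation=2);cv2.imwrite("pics/s3.png",im[:600,:800])
E
```

```text
eef_pos: [0.542, -0.0399, 0.2178]
tool_rot: [0.0, 0.651, 0.759, -0.0]
contact_force: [-0.0, -1.1, -6.0]
eef_pos: [0.542, -0.0402, 0.2178]
contact_force: [0.5, -0.8, -5.7]
tape_hook [(0.41, array([257., 226.]))]
tape_heel [(0.73, array([183., 147.])), (0.55, array([294., 240.]))]
tape_centre [(0.83, array([177., 141.])), (0.7, array([282., 229.])), (0.47, array([303., 157.]))]
```

View pics/s3.png

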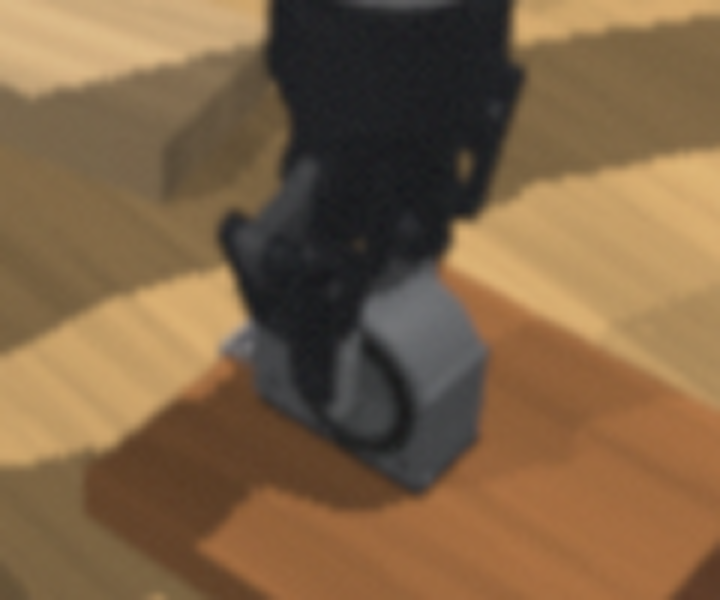

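The crop shows the blade just emerging to the left at (238,345), with its hook at the board's edge. I'll draw further and confirm.

```bash
python3 -m pendant '[[0.03,0.004,0,0,0],[0.03,0.006,0,0,0],[0.03,0.006,0,0,0],[0.03,0.006,0,0,0],[0.03,0.006,0,0,0],[0.03,0.006,0,0,0],[0.03,0.006,0,0,0],[0.03,0.006,0,0,0],[0.03,0.006,0,0,0],[0.03,0.005,0,0,0],[0.03,0.003,0,0,0],[0.03,0,0,0,0]]' | grep -E 'eef|contact|rot'
python3 -m pendant '[[0.03,0,0,0,0],[0.03,0,0,0,0]]'| grep -E 'eef|contact'
python3 - <<'E'
from h import *
im,D=bot.read_camera("scene");a=cv2.resize(im[180:280,230:360],None,fx=3,fy=3,interpolation=2)
M=bot.camera_model("wrist");w,Dw=bot.read_camera("wrist")
for n,c,dd,m in[("tape_heel","wrist",Dw,M),("plinth_face","wrist",Dw,M)]:
    for r in bot.pinpoint(n,c)[:2]:print(n,round(r["score"],2),np.round(r["at"]),ray(c,r["at"],depth=dat(dd,r["at"]),M=m))
t,_=bot.read_camera("top");b=cv2.resize(t[150:250,120:240],None,fx=3,fy=3,interpolation=2)
w=cv2.resize(w,(400,300))
print(a.shape,b.shape)
cv2.imwrite("pics/m4.png",np.vstack([np.hstack([a,b]),np.pad(w,((0,0),(0,350),(0,0)))]))
E
```

```text
eef_pos: [0.5327, 0.0202, 0.2179]
tool_rot: [-0.0, 0.651, 0.759, 0.0]
contact_force: [-0.4, -2.2, -4.6]
eef_pos: [0.533, 0.019, 0.2178]
contact_force: [0.5, -1.7, -5.3]
tape_heel 0.73 [254. 184.] [0.52632136 0.05899882 0.04733528]
plinth_face 0.61 [256. 106.] [0.52109305 0.09980334 0.06569773]
(300, 390, 3) (300, 360, 3)
```

View pics/m4.png

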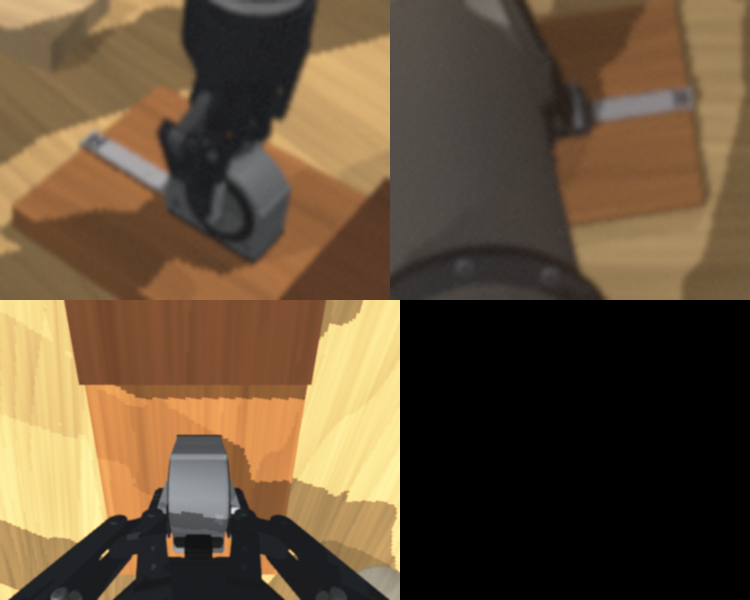

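The picture shows the blade drawn out along the board with the hook on its free end (scene crop (90,140), top crop (690,97)). The case is square to the plinth face with about 39 mm to go. Approaching.

```bash
python3 -m pendant '[[0.03,0.003,0,0,0],[0.03,0.005,0,0,0],[0.03,0.005,0,0,0],[0.03,0.005,0,0,0],[0.03,0.005,0,0,0],[0.03,0.005,0,0,0],[0.03,0.003,0,0,0],[0.03,0.002,0,0,0],[0.03,0,0,0,0],[0.03,0,0,0,0],[0.03,0,0,0,0]]' | grep -E 'eef|contact|rot'
for i in 1 ; do python3 -m pendant '[[0.03,0.001,0,0,0],[0.03,0,0,0,0]]'| grep -E 'eef|contact'; done
python3 -m pendant '[[0.03,0.001,0,0,0],[0.03,0,0,0,0]]'| grep -E 'eef|contact'
python3 - <<'E'
from h import *
M=bot.camera_model("wrist");w,D=bot.read_camera("wrist");o=bot.get_obs()
K=np.array(M["intrinsics"]);R=np.array(M["R"]);t=np.array(M["t"])
v,u=np.mgrid[:384,:512];W=(np.stack([(u-K[0,2])/K[0,0]*D,(v-K[1,2])/K[1,1]*D,D],-1)-t)@R
f=np.array([.5195,.0976,0]);d=np.array([.1523,-.9883,0]);s=(W-f)@d;l=(W-f)@np.array([.9883,.1523,0])
z=W[...,2];p=(D>0)&(abs(z-.066)<.006)&(abs(l)<.05)&(s<.01);print("plinth front edge",np.percentile(s[p],99.5))
h=(D>0)&(z>.03)&(z<.058)&(abs(l)<.012)&(s>-.005)&(s<.06);print("heel",h.sum(),np.percentile(s[h],[10,50,90]) if h.sum() else 0)
g=(D>0)&(abs(z-.022)<.004)&(abs(l)<.012)&(s>-.01)&(s<.06);print("board gap",g.sum(),np.percentile(s[g],[1,99]) if g.sum() else 0)
cv2.imwrite("pics/w5.png",w)
E
```

```text
eef_pos: [0.5279, 0.0517, 0.2178]
tool_rot: [0.0, 0.651, 0.759, 0.0]
contact_force: [0.5, -1.6, -5.2]
eef_pos: [0.5278, 0.0528, 0.2178]
contact_force: [0.5, -2.5, -4.8]
eef_pos: [0.5276, 0.0539, 0.2178]
contact_force: [1.0, -2.7, -4.7]
plinth front edge 0.008518147294253294
heel 211 [0.00353515 0.00378339 0.00399629]
board gap 0 0
```

```bash
for x in 1; do python3 -m pendant '[[0.03,0.001,0,0,0],[0.03,0,0,0,0]]'| grep -E 'eef|contact'
python3 -m pendant '[[0.03,0.0007,0,0,0],[0.03,0,0,0,0]]'| grep -E 'eef|contact'
python3 -m pendant '[[0.03,0.0005,0,0,0],[0.03,0,0,0,0]]'| grep -E 'eef|contact'
python3 -m pendant '[[0.03,0.0005,0,0,0],[0.03,0,0,0,0]]'| grep -E 'eef|contact';done
```

```text
eef_pos: [0.5274, 0.055, 0.2178]
contact_force: [0.7, -2.7, -4.8]
eef_pos: [0.5273, 0.0557, 0.2178]
contact_force: [2.1, -1.5, -5.6]
eef_pos: [0.5272, 0.0561, 0.2178]
contact_force: [-0.3, -1.9, -5.0]
eef_pos: [0.5271, 0.0566, 0.2178]
contact_force: [0.6, -0.4, -4.5]
```

```bash
python3 -m pendant '[[0.03,0.0004,0,0,0],[0.03,0,0,0,0]]'| grep -E 'eef|contact'
python3 -m pendant '[[0.03,0.0003,0,0,0],[0.03,0,0,0,0]]'| grep -E 'eef|contact'
python3 -m pendant '[[0.03,0.0003,0,0,0],[0.03,0,0,0,0]]'| grep -E 'eef|contact'
```

```text
eef_pos: [0.5271, 0.057, 0.2178]
contact_force: [1.1, -2.1, -5.0]
eef_pos: [0.527, 0.0573, 0.2178]
contact_force: [1.1, -1.5, -5.4]
eef_pos: [0.527, 0.0575, 0.2178]
contact_force: [0.6, -1.8, -4.7]
```

```bash
for k in 1; do python3 -m pendant '[[0.03,0.0003,0,0,0],[0.03,0,0,0,0]]'| grep -E 'eef|contact'
python3 -m pendant '[[0.03,0.0003,0,0,0],[0.03,0,0,0,0]]'| grep -E 'eef|contact'
python3 -m pendant '[[0.03,0.0003,0,0,0],[0.03,0,0,0,0]]'| grep -E 'eef|contact'; done
python3 - <<'E'
from h import *
M=bot.camera_model("wrist");w,D=bot.read_camera("wrist");o=bot.get_obs()
cv2.imwrite("pics/w6.png",cv2.resize(w[110:230,170:340],None,fx=4.5,fy=4.5,interpolation=2))
E
```

```text
eef_pos: [0.5269, 0.0578, 0.2178]
contact_force: [1.6, -1.2, -5.3]
eef_pos: [0.5269, 0.0581, 0.2178]
contact_force: [0.7, -1.7, -5.0]
eef_pos: [0.5268, 0.0584, 0.2178]
contact_force: [1.0, -1.9, -4.4]
```

View pics/w6.png

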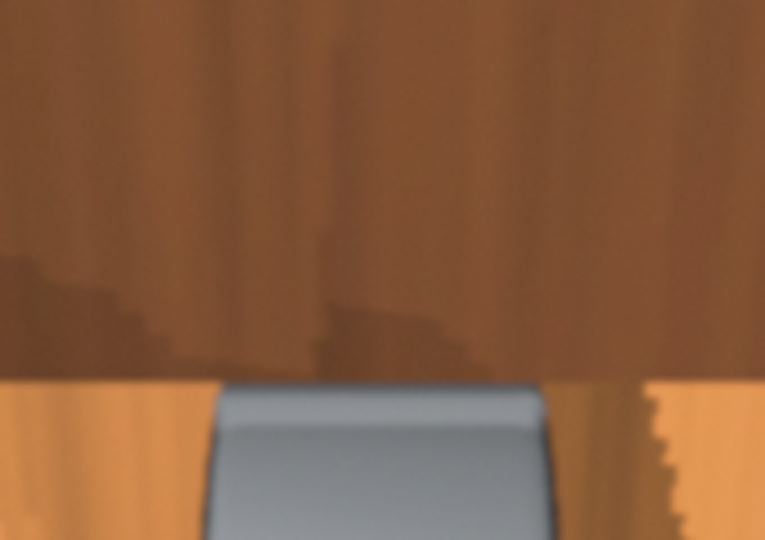

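The crop shows the heel parallel to the plinth edge (row 383), a hair short of contact. Continuing.

```bash
for k in 1; do python3 -m pendant '[[0.03,0.0004,0,0,0],[0.03,0,0,0,0]]'| grep -E 'eef|contact'
python3 -m pendant '[[0.03,0.0004,0,0,0],[0.03,0,0,0,0]]'| grep -E 'eef|contact'
python3 -m pendant '[[0.03,0.0004,0,0,0],[0.03,0,0,0,0]]'| grep -E 'eef|contact'; done
```

```text
eef_pos: [0.5268, 0.0588, 0.2178]
contact_force: [2.8, -2.7, -5.0]
eef_pos: [0.5268, 0.0589, 0.2178]
contact_force: [1.4, -3.3, -3.9]
eef_pos: [0.5268, 0.059, 0.2178]
contact_force: [1.9, -5.0, -5.1]
```

Contact: motion stalls and there is about 3 N at the plinth. Now I'll lower the foot onto the board.

```bash
python3 -m pendant '[[0.03,0,0,0.0005,0],[0.03,0,0,0,0]]'| grep -E 'eef|contact'
python3 -m pendant '[[0.03,0,0,0.0004,0],[0.03,0,0,0,0]]'| grep -E 'eef|contact'
python3 -m pendant '[[0.03,0,0,0.0003,0],[0.03,0,0,0,0],[0.03,0,0,0,0]]'| grep -E 'eef|contact'
```

```text
eef_pos: [0.5268, 0.059, 0.2174]
contact_force: [1.8, -5.2, -3.9]
eef_pos: [0.5268, 0.059, 0.2173]
contact_force: [0.4, -4.9, 0.5]
eef_pos: [0.5268, 0.059, 0.2173]
contact_force: [-0.3, -4.3, 3.5]
```

```bash
python3 -m pendant '[[0.037,0,0,0,0],[0.039,0,0,0,0],[0.042,0,0,0,0],[0.046,0,0,0,0],[0.052,0,0,0,0],[0.058,0,0,0,0],[0.062,0,0,0,0],[0.062,0,0,0,0]]'
python3 -m pendant '[[0.062,0,0,-0.008,0],[0.062,0,0,-0.015,0],[0.062,0,0,-0.02,0],[0.062,0,0,-0.02,0],[0.062,0,0,-0.02,0],[0.062,0,0,-0.015,0],[0.062,0,0,-0.007,0],[0.0,0,0,0,0],[0.0,0,0,0,0],[0.0,0,0,0,0]]'
python3 - <<'E'
from h import *
M=bot.camera_model("wrist");w,D=bot.read_camera("wrist");o=bot.get_obs();print(o["eef_pos"],o["contact_force"])
f=np.array([.5195,.0976,0]);d=np.array([.1523,-.9883,0]);n=np.array([.9883,.1523,0])
tc=o["eef_pos"];print("tcp s,l",(tc-f)@d,(tc-f)@n)
for nm in["tape_lock_top","tape_heel","tape_centre","plinth_face"]:
    for r in bot.pinpoint(nm,"wrist")[:2]:
        p=ray("wrist",r["at"],depth=dat(D,r["at"]),M=M);print(nm,round(r["score"],2),np.round(r["at"]),np.round(p,4),"s,l",np.round([(p-f)@d,(p-f)@n],4))
K=np.array(M["intrinsics"]);R=np.array(M["R"]);t=np.array(M["t"])
v,u=np.mgrid[:384,:512];W=(np.stack([(u-K[0,2])/K[0,0]*D,(v-K[1,2])/K[1,1]*D,D],-1)-t)@R
s=(W-f)@d;l=(W-f)@n;z=W[...,2]
for a in range(-4,100,4):
    m=(D>0)&(abs(l-.002)<.006)&(s>a/1e3)&(s<(a+4)/1e3)&(z<.12)
    if m.sum():print(a,m.sum(),round(np.median(z[m]),4),end="; ")
cv2.imwrite("pics/w7.png",w)
E
```

```text
t: 16.55
eef_pos: [0.5266, 0.0596, 0.2166]
tool_rot: [-0.0, 0.651, 0.759, 0.0]
contact_force: [-0.4, 0.2, -1.1]
gripper_width: 0.726
grasp_force: 0.0
t: 17.38
eef_pos: [0.5262, 0.0594, 0.3207]
tool_rot: [-0.0, 0.651, 0.759, -0.001]
contact_force: [-0.1, -0.3, -0.7]
gripper_width: 0.308
grasp_force: 0.0
[0.52620654 0.05942797 0.32049909] [ 1.02853065 -0.08513587 -0.08367238]
tcp s,l 0.03874682413495256 0.0008144748213793533
tape_lock_top 0.52 [  2. 345.] [ 0.2246 -0.2187  0.0206] s,l [ 0.2677 -0.3396]
tape_heel 0.55 [255. 151.] [0.5199 0.102  0.0654] s,l [-0.0043  0.001 ]
tape_heel 0.54 [253. 149.] [0.5176 0.1031 0.0654] s,l [-0.0057 -0.001 ]
tape_centre 0.73 [256. 188.] [0.5247 0.075  0.084 ] s,l [0.0232 0.0017]
tape_centre 0.62 [ 35. 359.] [ 0.28   -0.2157  0.0358] s,l [ 0.2731 -0.2844]
plinth_face 0.8 [255. 152.] [0.5196 0.1009 0.0654] s,l [-0.0033  0.0006]
-4 74 0.0659; 0 73 0.0681; 4 85 0.0731; 8 81 0.0772; 12 80 0.0803; 16 74 0.0824; 20 69 0.0837; 24 65 0.0844; 28 64 0.0847; 32 60 0.0847; 36 58 0.0837; 40 49 0.0823; 44 41 0.08; 48 37 0.0772; 52 143 0.0805; 56 55 0.0868; 60 58 0.0868; 64 42 0.0873;
```

View pics/w7.png

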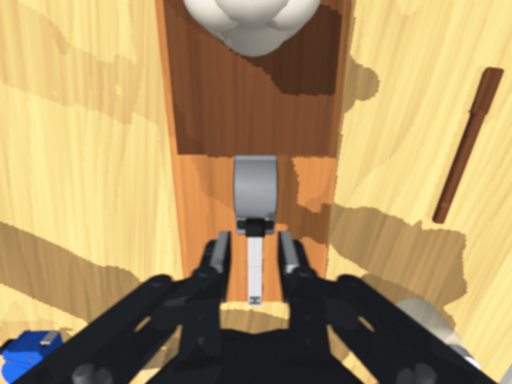

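The wrist view shows the tape standing at the plinth (heel edge at row 155), the lock at (256,227), and the blade running to the hook at the board's end (254,300). The lock's centre is 61.5 mm from the face, so I shift 23 mm to the nose with the fingers shut and come down.

```bash
python3 -m pendant '[[0.0,-0.008,0,0,0],[0.0,-0.010,0,0,0],[0.0,-0.005,0,0,0],[0.0,0,0,0.005,0],[0.0,0,0,0.012,0],[0.0,0,0,0.015,0],[0.0,0,0,0.012,0],[0.0,0,0,0.007,0],[0.0,0,0,0.003,0],[0,0,0,0,0],[0,0,0,0,0],[0,0,0,0,0]]'
python3 - <<'E'
from h import *
o=bot.get_obs();f=np.array([.5195,.0976,0]);d=np.array([.1523,-.9883,0]);n=np.array([.9883,.1523,0]);tc=o["eef_pos"];print("tcp s,l,z",(tc-f)@d,(tc-f)@n,tc[2],o["contact_force"],o["gripper_width"])
E
```

```text
t: 18.63
eef_pos: [0.5305, 0.037, 0.2681]
tool_rot: [0.0, 0.651, 0.759, 0.0]
contact_force: [0.3, 0.5, -0.5]
gripper_width: 0.001
grasp_force: 0.0
tcp s,l,z 0.06155581906314424 0.0016404238279247084 0.26812687348654873 [ 0.31676856  0.46140897 -0.54341124] 0.0010863824989328444
```

```bash
python3 -m pendant '[[0,0,0,0.003,0],[0,0,0,0.002,0],[0,0,0,0.001,0],[0,0,0,0,0]]'| grep -E 'eef|contact'
python3 -m pendant '[[0,0,0,0.001,0],[0,0,0,0.001,0],[0,0,0,0,0]]'| grep -E 'eef|contact'
python3 -m pendant '[[0,0,0,0.001,0],[0,0,0,0,0]]'| grep -E 'eef|contact'
```

```text
eef_pos: [0.5301, 0.0368, 0.2614]
contact_force: [-0.3, 0.7, 0.3]
eef_pos: [0.5303, 0.0368, 0.26]
contact_force: [-1.5, -0.5, 4.0]
eef_pos: [0.5304, 0.0368, 0.2592]
contact_force: [-2.5, -1.2, 5.0]
```

```bash
for k in 1; do python3 -m pendant '[[0,0,0,0.001,0],[0,0,0,0.0005,0],[0,0,0,0,0]]'| grep -E 'eef|contact'
python3 -m pendant '[[0,0,0,0.001,0],[0,0,0,0,0]]'| grep -E 'eef|contact'
python3 -m pendant '[[0,0,0,0.001,0],[0,0,0,0,0]]'| grep -E 'eef|contact'; done
```

```text
eef_pos: [0.5304, 0.0368, 0.2578]
contact_force: [-2.3, 0.2, 7.3]
eef_pos: [0.5304, 0.0368, 0.2568]
contact_force: [-1.8, -0.6, 6.0]
eef_pos: [0.5304, 0.0368, 0.2558]
contact_force: [-1.2, -0.5, 7.6]
```

```bash
for k in 1; do python3 -m pendant '[[0,0,0,0.0007,0],[0,0,0,0,0]]'| grep -E 'eef|contact'
python3 -m pendant '[[0,0,0,0.0005,0],[0,0,0,0,0]]'| grep -E 'eef|contact'
python3 -m pendant '[[0,0,0,0.0004,0],[0,0,0,0,0]]'| grep -E 'eef|contact'; done
```

```text
eef_pos: [0.5304, 0.0368, 0.2551]
contact_force: [-1.7, -0.6, 6.4]
eef_pos: [0.5304, 0.0368, 0.2546]
contact_force: [-1.6, -1.1, 6.9]
eef_pos: [0.5304, 0.0368, 0.2544]
contact_force: [-2.7, -1.4, 8.9]
```

```bash
for k in 1; do python3 -m pendant '[[0,0,0,0.0004,0],[0,0,0,0,0]]'| grep -E 'eef|contact'
python3 -m pendant '[[0,0,0,0.0004,0],[0,0,0,0,0]]'| grep -E 'eef|contact'; done
```

```text
eef_pos: [0.5305, 0.0367, 0.2543]
contact_force: [-2.7, -2.0, 11.7]
eef_pos: [0.5306, 0.0367, 0.2542]
contact_force: [-3.7, -1.2, 15.0]
```

The lock is home on its firm stop (stalled, 15 N, 6 mm of travel). Retract and check.

```bash
python3 -m pendant '[[0,0,0,-0.003,0],[0,0,0,-0.008,0],[0,0,0,-0.015,0],[0,0,0,-0.02,0],[0,0,0,-0.02,0],[0,-0.0,0,-0.015,0],[0,0,0,-0.005,0],[0,0,0,0,0],[0,0,0,0,0]]'
python3 - <<'E'
from h import *
M=bot.camera_model("wrist");w,D=bot.read_camera("wrist")
f=np.array([.5195,.0976,0]);d=np.array([.1523,-.9883,0]);n=np.array([.9883,.1523,0])
K=np.array(M["intrinsics"]);R=np.array(M["R"]);t=np.array(M["t"])
v,u=np.mgrid[:384,:512];W=(np.stack([(u-K[0,2])/K[0,0]*D,(v-K[1,2])/K[1,1]*D,D],-1)-t)@R
s=(W-f)@d;l=(W-f)@n;z=W[...,2]
for a in list(range(-4,72,4)):
    m=(D>0)&(abs(l-.002)<.006)&(s>a/1e3)&(s<(a+4)/1e3)&(z<.12)
    if m.sum():print(a,round(np.median(z[m]),4),end="; ")
sc,_=bot.read_camera("scene");a=cv2.resize(sc[180:290,235:385],(400,293),interpolation=2)
b=cv2.resize(w,(400,300))[:293];cv2.imwrite("pics/f8.png",np.hstack([b,a]))
E
```

```text
t: 21.55
eef_pos: [0.53, 0.0367, 0.3383]
tool_rot: [-0.0, 0.651, 0.759, -0.0]
contact_force: [-0.4, 0.6, -0.2]
gripper_width: -0.001
grasp_force: 0.0
-4 0.0657; 0 0.0682; 4 0.0733; 8 0.0772; 12 0.0804; 16 0.0825; 20 0.0838; 24 0.0844; 28 0.0848; 32 0.0843; 36 0.0838; 40 0.0824; 44 0.0802; 48 0.0771; 52 0.0772; 56 0.0808; 60 0.0808; 64 0.0808; 68 0.0722;
```

View pics/f8.png

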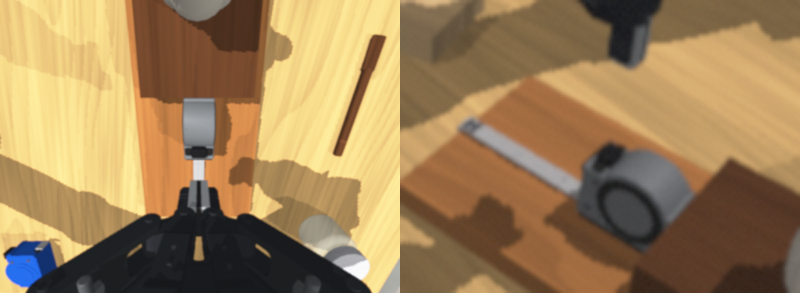

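The lock top has dropped 6 mm (0.087 to 0.081). The heel profile is unchanged at the plinth, the hook is on the board's end (scene crop (467,127)), and the torso hasn't moved. Handing in.

```bash
python3 -c "from station import bot; print(bot.hand_in())"
```

```text
the job is handed in; nothing more can be done
None
```

The job is handed in: the tape stands on the board with its hook over the free end, its heel against the plinth and its lock fully down; neither the figure nor the things around were touched.

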